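# Function-test the roller limit switch of a vehicle lift

## Robot

A 6-joint arm with a two-finger parallel gripper is mounted at the origin on the work surface. World frame = base frame: x ahead of the robot, y to its left, z up, the work surface at z = 0. Lengths are in m, angles in rad, forces in N, time in s.
With the tool pointing down it reaches from about 0.2 to 0.875 m from the base axis. Payload 3.4 kg.
Tool frame: the origin (TCP) lies at the very end of the fingers, on their centre line; the grasp point (between the pads) lies 19 mm behind it; z points along the fingers, y is the line along which they close (so a half turn about z gives the same grasp; the last joint's range is limited). The gripper opens to 94 mm and grips with 3 to 60 N. Pads are 16 mm wide; open, the fingers measure 119 mm over their backs; the gripper's body (75 mm by 177 mm) begins 78 mm behind the grasp point.
Start: joints at [-1.288, 0.276, 1.505, -0, 1.361, -0.121], TCP at [0.226, -0.529, 0.205] pointing down, gripper open.
Joint ranges: [-2.89, 2.89], [-0.75, 2.08], [0.22, 2.7], [-1.18, 4.32], [0.11, 2.71], [-2.7, 2.7]. Speed limits (rad/s): [2.57, 2.57, 3.14, 3.14, 3.14, 3.14].

## Interface

Orientations are given as a unit quaternion [x, y, z, w].
In Python, from workcell import get_state, camera, job_done, find_in, regions_of gives the robot as it stands. The module is installed in compiled form; this text tells all that it offers.
- The arm moves only by the tool step_arm, never from a script. Its argument "increments" is a list of rows, each an object with "translation": the shift along the tool's x, y, z in m, a list of three; "turn": the turn, a rotation vector about the tool's x, y, z in units of 10 degrees (1.0 is 10 degrees), a list of three. A call has 1 to 20 rows; each row is the pose to reach, as a shift and turn from the pose commanded when the call began, along the tool's axes at that moment; what a row does not reach only later rows make up. A row lasts 1/8 s, in which the tool goes at most 62.5 mm and 10.7 degrees, less where a joint would pass 70% of its speed; a pose out of reach is approached as far as the arm can. A call with a gripper value outside its range is refused whole. "gripper" is the opening, from 0 (shut) to 1 (fully open), set as the call begins (left out, the last holds). The fingers move at their own pace and stop on an object; "newtons" is the grip in N (left out, the last holds). Time passes only in rows, so rows that repeat a pose let the fingers close. It gives the time, the measured TCP pose, the force, the opening and the grip force at its end, in the units of the state.
- get_state(): the state, without advancing time (a new reading comes with each control period).
- camera(name): name is "side" or "top" or "wrist"; returns a dict with "frame" (420x560x3 uint8, red, green, blue), "camera_matrix" (3x3 intrinsics, pixels), "rvec" (rotation vector, rad) and "tvec" (3), from world to camera coordinates, as OpenCV has them. Camera axes: x right, y down, z forward; pixel columns grow to the right and rows downward; lengths in m; the calibration is good to about 2 mm. A picture is of the moment at which its call begins. There is no depth.
- job_done(): hands the job in; it is judged then, once.
Trained networks look in the newest picture that a camera, given by its name, has taken for a name from the list of things; names that differ only in an ending like _2 or _b are one class to them, and where a whole thing is asked for, a point or a joint stands for the part that bears it (a point fixed in the world has none). Each returns a list of dicts, best first, with "score" (0 to 1); they miss things now and then, are a little off and sometimes report something else, mostly with a low value. They report only what shows in the picture. A call takes as long as a camera call. They do not tell look-alikes from the thing itself.
- find_in(camera, query): "rect" ([centre column, centre row, width, height] in pixels, round what is visible of it).
- regions_of(camera, query): "mask" (420x560 bool, what is visible of it) and "rect" ([centre column, centre row, width, height] in pixels, round what is visible of it).
The state is a dict: "time": time; "q": joint angles; "dq": joint speeds; "joint_torque": joint torques, N m; "position": TCP position; "eef_rot": TCP orientation; "force": force on the tool from outside, world axes, zero at the start; "moment": the same for the moment, N m; "gripper_width": finger opening in m; "gripper_force": force on a finger pad.
Only numpy, scipy, OpenCV 4.12 (cv2) and the standard library are available. Lean on these libraries where they do the work, as an engineer would, in place of code of your own. Each camera call takes 0.05 s, during which the arm holds its last target. There are 200 camera calls.

## Task

Test the roller limit switch from the car lift: push its roller arm well over sideways, to about 45 degrees, either way, so that it trips, keep it there for about a second, then let it spring back upright and move clear. Leave the other switch, the one with the plain thin rod, and the oil bottle alone.

Things in the scene. Friction and masses are not known exactly. Their poses are not given: they have to be found in the camera images.
- roller (a point): Centre of the black roller (26 mm diameter, 22 mm wide with its fork) atop an aluminium arm on a fixed grey switch; 185 mm above the table at rest, 85 mm from the arm's pivot. Free to push either way between the head's top (120 mm up) and the roller. Axes turn with the arm: z from pivot to roller, x along the pivot, off the head (its middle is 36 mm along -x), y the swing.
- roller_arm (a joint): Roller arm's angle, rad: 0 upright at rest, positive leaning to the roller point's +y side, negative to the other. Pivot level, 100 mm above the table; arm 14 mm wide in its swing, 8 mm thick. Trips beyond 0.5 either way, stops at 1.05; spring return 0.35 N m/rad (4 to 6 N at 45 degrees). Head 44 mm square, foot plate 110 x 90 x 8 mm.
- rod_tip (a point): Upper end of the plain thin steel rod (6 mm diameter, no roller) on the other fixed switch, which has the same case, head and foot; leave it alone. Tip 220 mm above the table at rest, 120 mm above its pivot. z up along the rod, x along the pivot, off the head (its middle is 36 mm along -x), y its swing.
- oil_bottle: Loose grey oil bottle, 72 mm diameter, 200 mm tall, 0.6 to 1 kg, standing upright beyond the switches; origin at the centre of its underside, z up.
Things that resemble listed ones, but are neither listed nor needed, are in the scene too. Leave any purple or turquoise look-alike of the part that bears roller alone.

How it is judged:
On the way:
1. the roller arm is pushed over beyond its trip angle of 0.5 rad, either way, and kept there for half a second ((value of joint roller_arm above 0.5 rad or value of joint roller_arm below -0.5 rad)), for 0.5 s.
At the end, for the whole second after the job is handed in: After having been tripped, the roller arm stands upright again at rest (within 0.12 rad); the rod's tip is within 25 mm of where it was, and the oil bottle stands upright within 20 mm of where it was (value of joint roller_arm between -0.12 and 0.12 rad and velocity of joint roller_arm between -0.1 and 0.1 rad/s and distance of rod_tip from where it was at the start of the episode below 0.025 m and distance of oil_bottle from where it was at the start of the episode below 0.02 m and angle between oil_bottle's own z axis and vertical below 0.1 rad); the robot touches nothing.
It fails at once if the other switch's rod is pushed over (tip moved more than 25 mm) (distance of rod_tip from where it was at the start of the episode above 0.025 m).
It fails at once if the oil bottle is shoved (more than 20 mm) or tipped (distance of oil_bottle from where it was at the start of the episode above 0.02 m or angle between oil_bottle's own z axis and vertical above 0.3 rad).
It also fails if it takes over 32 s, if anything falls off the work surface, if the arm or the gripper's body presses on something with over 40 N, if the wrist force passes 120 N, or if a joint passes its speed limit or range.

## Working session

There is one attempt and no reset: what is moved stays moved. The work goes in short steps, Python scripts to look and compute and a tool call to move; the robot and the scene stay as the last step left them, time stands still between calls to the robot, and variables do not carry over. Pictures are saved under pics/ and viewed, at most 10 in all, crops included, and the job is handed in when it is done.

Besides the shell and the picture viewer there is one more tool, called after ">>>" by a JSON object that holds its "api" and its "payload". step_arm: Moves the arm, as the interface text tells. Its arguments: {"type":"object","properties":{"increments":{"type":"array"},"gripper":{"type":"number"},"newtons":{"type":"number"}},"required":["increments"]}

```bash
mkdir -p pics; cat > h.py <<'E'
import numpy as np,cv2
from workcell import *
def tri(obs):
    # obs: list of (cam dict, (u,v))
    A=[]
    for c,(u,v) in obs:
        R=cv2.Rodrigues(np.array(c['rvec'],float))[0]
        P=np.array(c['camera_matrix'])@np.c_[R,np.ravel(c['tvec'])]
        A+=[u*P[2]-P[0],v*P[2]-P[1]]
    return (lambda x:x[:3]/x[3])(np.linalg.svd(np.array(A))[2][-1])
def proj(c,p): return cv2.projectPoints(np.array(p,float).reshape(-1,3),np.array(c['rvec'],float),np.array(c['tvec'],float),np.array(c['camera_matrix']),None)[0].reshape(-1,2)
def onz(c,u,v,z):
    R=cv2.Rodrigues(np.array(c['rvec'],float))[0];t=np.ravel(c['tvec'])
    d=R.T@np.linalg.inv(c['camera_matrix'])@[u,v,1];o=-R.T@t
    return o+d*(z-o[2])/d[2]
E
python3 - <<'E'
from h import *
s=get_state();print(s['time'],s['position'],s['eef_rot'],s['force'])
for n in('side','top'):
    c=camera(n);cv2.imwrite(f'pics/{n}0.png',c['frame'][:,:,::-1])
    R=cv2.Rodrigues(np.array(c['rvec'],float))[0];print(n,-R.T@np.ravel(c['tvec']))
    for q in('roller','roller_arm','rod_tip','oil_bottle'):
        print(n,q,[(np.round(d['rect']).tolist(),round(d['score'],2)) for d in find_in(n,q)][:6])
E
```

```text
0.0 [ 0.22575441 -0.52821407  0.20461131] [ 9.79688211e-01  2.00524774e-01 -6.70449606e-05 -9.05059753e-04] [-0.17388305  0.25971608  1.50311634]
side [0.14092238 0.66256232 0.70276351]
side roller [([285.0, 141.0, 11.0, 42.0], 0.75), ([316.0, 178.0, 7.0, 45.0], 0.66), ([384.0, 208.0, 13.0, 48.0], 0.56)]
side roller_arm [([388.0, 209.0, 20.0, 47.0], 0.78), ([313.0, 176.0, 9.0, 37.0], 0.63), ([283.0, 142.0, 11.0, 34.0], 0.59)]
side rod_tip [([248.0, 232.0, 6.0, 56.0], 0.75)]
side oil_bottle [([203.0, 216.0, 36.0, 86.0], 0.77)]
top [ 0.4521444  -0.02592857  1.1378431 ]
top roller [([325.0, 277.0, 12.0, 11.0], 0.57), ([377.0, 125.0, 14.0, 15.0], 0.49)]
top roller_arm [([377.0, 124.0, 19.0, 18.0], 0.75), ([327.0, 195.0, 15.0, 11.0], 0.41)]
top rod_tip [([217.0, 203.0, 10.0, 10.0], 0.61)]
top oil_bottle [([239.0, 139.0, 32.0, 43.0], 0.58)]
```

View pics/side0.png

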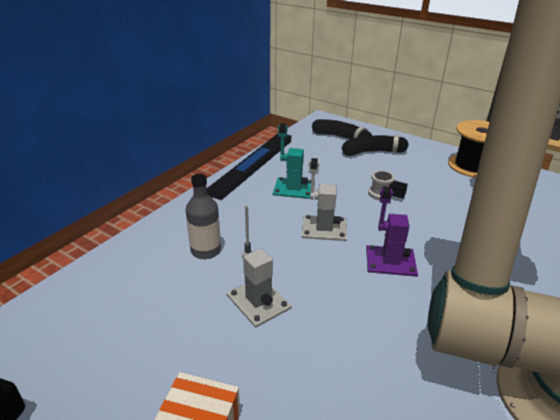

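View pics/top0.png

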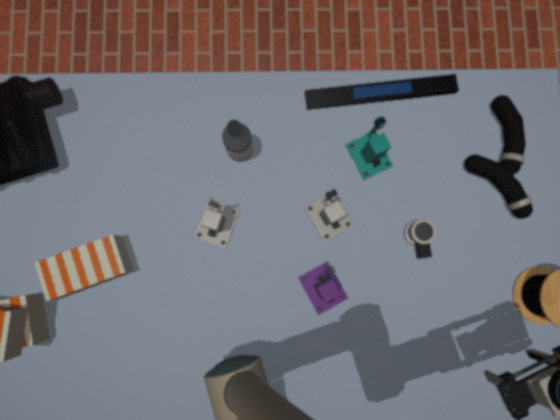

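The side view shows a teal roller switch (283,141), a grey one (314,165), a purple one (386,195), and the grey plain-rod switch (248,232). In the top view they are at (378,124), (332,195), (325,280) and (214,205). The bottle is at top (238,140). I choose the grey switch with the roller, and will check it in a close crop.

```bash
cat > m.py <<'E'
from h import *
s=camera('side');t=camera('top')
a=cv2.resize(s['frame'][140:245,270:370],None,fx=4,fy=4,interpolation=cv2.INTER_CUBIC)
b=cv2.resize(t['frame'][170:275,280:375],None,fx=4,fy=4,interpolation=cv2.INTER_CUBIC)
cv2.imwrite('pics/crop.png',np.hstack([a,b])[:,:,::-1])
for u,v in[(314,163),(314,165)]:
    for U,V in[(332,194),(332,196)]: print(tri([(s,(u,v)),(t,(U,V))]).round(3))
print('onz top',onz(t,332,195,.185),'bottle',onz(t,235,128,.2),onz(t,240,155,0),'rod',tri([(s,(247,207)),(t,(214,203))]))
for d in regions_of('top','roller_arm')+regions_of('top','roller'): print(d['rect'],d['score'])
E
python3 m.py
```

```text
[ 0.601 -0.171  0.184]
[ 0.598 -0.169  0.185]
[ 0.601 -0.172  0.178]
[ 0.599 -0.17   0.179]
onz top [ 0.59845326 -0.17020548  0.185     ] bottle [0.75228153 0.04598093 0.2       ] [0.74063098 0.04836159 0.        ] rod [0.58569237 0.09480077 0.21255242]
[375.4, 125.5, 18.1, 18.1] 0.64
[326.9, 195.2, 12.7, 12.5] 0.52
[322.4, 278.2, 13.9, 9.9] 0.45
[377.9, 125.8, 14.4, 16.7] 0.67
[329.3, 196.6, 14.8, 14.8] 0.5
```

View pics/crop.png

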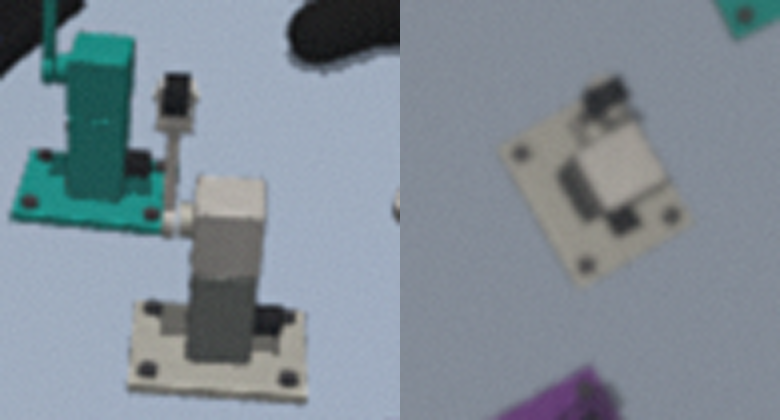

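The crop confirms it: a black roller in a light fork on a grey switch, at top (331,194) and side (314,164). It triangulates to z≈0.183, which fits the 185 mm given. Next I work out the swing axis and the way there.

```bash
python3 - <<'E'
from h import *
from scipy.spatial.transform import Rotation as Ro
s=camera('side');t=camera('top')
r=tri([(s,(314.2,163.7)),(t,(331.2,194.3))]);h=onz(t,335.5,210.8,.12)
x=(r-h)[:2];print(r,h,np.linalg.norm(x));x/=np.linalg.norm(x)
P=[onz(t,280+a/4-100,170+b/4,.008)[:2] for a,b in[(505,150),(607,78),(690,225),(585,285)]]
for i in range(4): d=P[(i+1)%4]-P[i];print('edge',np.linalg.norm(d),np.degrees(np.arctan2(d[1],d[0])))
y=np.array([-x[1],x[0]]);print('x ang',np.degrees(np.arctan2(x[1],x[0])))
S=get_state();R=Ro.from_quat(S['eef_rot']).as_matrix();print(R.round(3))
print('teal',onz(t,379,122,.185),'purple',onz(t,325,277,.185))
print('y in tool',R.T@[*y,0])
for k in(-.07,0,.0195):
    p=np.array([*(r[:2]+k*y),.14]);print(k,p,R.T@(p-S['position']))
E
```

```text
[ 0.59973177 -0.16905349  0.1830462 ] [ 0.56993376 -0.18716296  0.12      ] 0.03486938929746365
edge 0.08441666410672123 -55.7792071688651
edge 0.11244797537387971 -152.50595624889812
edge 0.08095679567511352 118.3802778356731
edge 0.10385222185044002 29.087812732011443
x ang 31.288777940782335
[[ 0.92   0.393  0.   ]
 [ 0.393 -0.92  -0.   ]
 [-0.     0.    -1.   ]]
teal [ 0.7671938  -0.28495727  0.185     ] purple [ 0.41576472 -0.14843998  0.185     ]
y in tool [-1.41796409e-01 -9.89895837e-01 -9.68743652e-05]
-0.07 [ 0.63608639 -0.22887273  0.14      ] [ 0.49502121 -0.11463346  0.06547971]
0 [ 0.59973177 -0.16905349  0.14      ] [ 0.48509546 -0.18392616  0.06547292]
0.0195 [ 0.58960441 -0.15238956  0.14      ] [ 0.48233043 -0.20322913  0.06547103]
```

>>> {"api": "step_arm", "payload": {"increments": [{"translation": [0,0,-0.04],"turn": [0,0,0]},{"translation": [0.03,0,-0.07],"turn": [0,0,0]},{"translation": [0.07,-0.02,-0.08],"turn": [0,0,0]},{"translation": [0.11,-0.03,-0.08],"turn": [0,0,0]},{"translation": [0.15,-0.04,-0.08],"turn": [0,0,0]},{"translation": [0.19,-0.05,-0.08],"turn": [0,0,0]},{"translation": [0.23,-0.06,-0.08],"turn": [0,0,0]},{"translation": [0.27,-0.07,-0.08],"turn": [0,0,0]},{"translation": [0.31,-0.08,-0.08],"turn": [0,0,0]},{"translation": [0.35,-0.09,-0.08],"turn": [0,0,0]},{"translation": [0.39,-0.1,-0.08],"turn": [0,0,0]},{"translation": [0.43,-0.11,-0.08],"turn": [0,0,0]},{"translation": [0.46,-0.115,-0.08],"turn": [0,0,0]},{"translation": [0.485,-0.115,-0.08],"turn": [0,0,0]},{"translation": [0.495,-0.115,-0.08],"turn": [0,0,0]},{"translation": [0.495,-0.115,-0.08],"turn": [0,0,0]},{"translation": [0.495,-0.115,-0.08],"turn": [0,0,0]}], "gripper": 0}}

```text
time: 2.92
position: [0.6351, -0.2291, 0.2856]
eef_rot: [0.98, 0.2, -0.0, 0.0]
force: [0.1, -0.7, 0.7]
gripper_width: 0.0002
gripper_force: 0.0
```

```bash
python3 - <<'E'
from h import *
c=camera('wrist');cv2.imwrite('pics/w1.png',c['frame'][:,:,::-1])
print([(d['rect'],d['score']) for d in find_in('wrist','roller')])
print(proj(c,[[.600,-.169,.183],[.570,-.187,.12]]),get_state()['position'],get_state()['gripper_width'])
R=cv2.Rodrigues(np.array(c['rvec'],float))[0];print(-R.T@np.ravel(c['tvec']))
E
```

```text
[([401.4, 89.0, 57.2, 35.9], 0.94), ([204.7, 217.9, 45.8, 48.8], 0.87), ([130.8, 359.2, 60.8, 76.9], 0.75)]
[[205.09854595 221.5760858 ]
 [224.25217329 235.88653507]] [ 0.63512454 -0.22916972  0.28582554] 0.0005367404644863028
[ 0.70266211 -0.19767004  0.46489397]
```

View pics/w1.png

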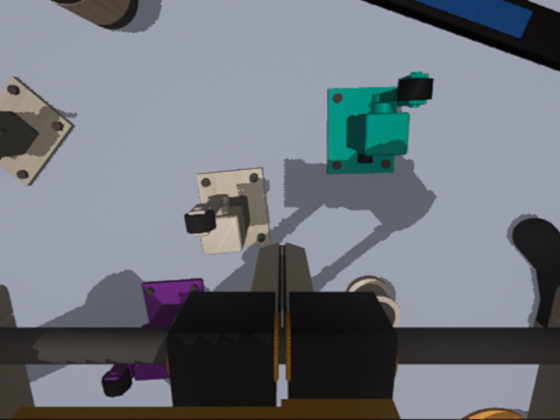

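The wrist view shows the grey roller at (203,219) against a predicted (205,222), so the position holds. The closed fingers are to its right. Descend, then push.

>>> {"api": "step_arm", "payload": {"increments": [{"translation": [0,0,0.04],"turn": [0,0,0]},{"translation": [0,0,0.08],"turn": [0,0,0]},{"translation": [0,0,0.12],"turn": [0,0,0]},{"translation": [0,0,0.145],"turn": [0,0,0]},{"translation": [0,0,0.145],"turn": [0,0,0]},{"translation": [-0.002,-0.015,0.145],"turn": [0,0,0]},{"translation": [-0.004,-0.03,0.145],"turn": [0,0,0]},{"translation": [-0.005,-0.04,0.145],"turn": [0,0,0]},{"translation": [-0.006,-0.048,0.145],"turn": [0,0,0]},{"translation": [-0.007,-0.056,0.145],"turn": [0,0,0]},{"translation": [-0.008,-0.064,0.145],"turn": [0,0,0]},{"translation": [-0.009,-0.072,0.145],"turn": [0,0,0]},{"translation": [-0.01,-0.08,0.145],"turn": [0,0,0]},{"translation": [-0.011,-0.088,0.145],"turn": [0,0,0]},{"translation": [-0.011,-0.088,0.145],"turn": [0,0,0]},{"translation": [-0.011,-0.088,0.145],"turn": [0,0,0]}]}}

```text
time: 5.03
position: [0.5912, -0.1519, 0.1409]
eef_rot: [0.98, 0.201, 0.0, 0.0]
force: [0.7, -1.8, 3.2]
gripper_width: 0.0002
gripper_force: 1.9
```

```bash
python3 - <<'E'
from h import *
a=camera('side');b=camera('wrist')
print(get_state()['position'],get_state()['force'])
# predicted roller px for angles
y=np.array([-np.sin(np.radians(30)),np.cos(np.radians(30)),0])
for th in(0,.5,.8,1.05): p=np.array([.6,-.169,.1])+.085*(np.sin(th)*y+np.cos(th)*np.array([0,0,1]));print(th,proj(a,p),proj(b,p))
cr=cv2.resize(a['frame'][120:245,230:370],None,fx=3,fy=3,interpolation=cv2.INTER_CUBIC)
cr=cv2.copyMakeBorder(cr,0,45,0,0,cv2.BORDER_CONSTANT)
w=cv2.resize(b['frame'],None,fx=.67,fy=1)[:420]
cv2.imwrite('pics/p2.png',np.hstack([cr,w])[:,:,::-1])
print([(d['rect'],d['score']) for d in find_in('side','roller')])
E
```

```text
[ 0.59121204 -0.15193664  0.14091733] [ 0.42403099 -2.11347579  4.32989733]
0 [[313.87243044 162.89597698]] [[330.44449784 293.4511975 ]]
0.5 [[313.43412938 175.65729925]] [[242.02999883 292.0584313 ]]
0.8 [[312.96362663 186.16170324]] [[207.04258145 281.99784299]]
1.05 [[312.49207797 195.60614888]] [[191.36555164 270.95045826]]
[([315.9, 187.6, 7.9, 22.5], 0.73), ([386.5, 209.5, 13.7, 46.6], 0.54), ([283.1, 141.4, 12.8, 39.5], 0.47)]
```

View pics/p2.png

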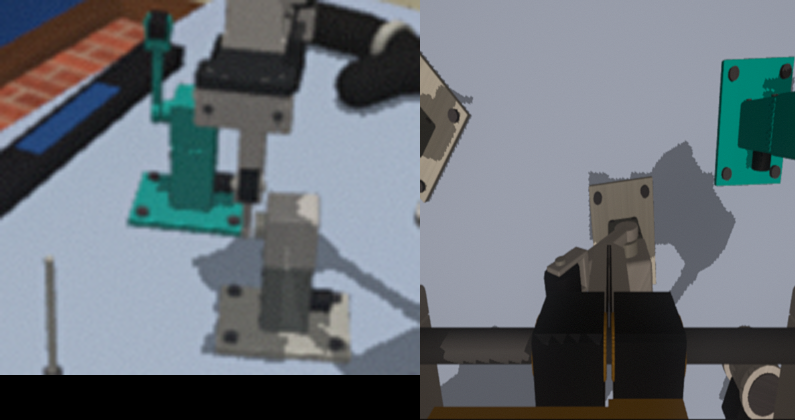

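The side crop shows the roller leaning, now at side (313,181). The model puts that between 0.5 (row 176) and 0.8 (row 186). I push a few mm more, hold over 1 s, then draw back.

>>> {"api": "step_arm", "payload": {"increments": [{"translation": [0,-0.005,0],"turn": [0,0,0]},{"translation": [-0.001,-0.008,0],"turn": [0,0,0]},{"translation": [-0.001,-0.008,0],"turn": [0,0,0]},{"translation": [-0.001,-0.008,0],"turn": [0,0,0]},{"translation": [-0.001,-0.008,0],"turn": [0,0,0]},{"translation": [-0.001,-0.008,0],"turn": [0,0,0]},{"translation": [-0.001,-0.008,0],"turn": [0,0,0]},{"translation": [-0.001,-0.008,0],"turn": [0,0,0]},{"translation": [-0.001,-0.008,0],"turn": [0,0,0]},{"translation": [-0.001,-0.008,0],"turn": [0,0,0]},{"translation": [-0.001,-0.008,0],"turn": [0,0,0]},{"translation": [-0.001,-0.008,0],"turn": [0,0,0]}]}}

```text
time: 6.68
position: [0.5874, -0.145, 0.1405]
eef_rot: [0.98, 0.201, 0.0, 0.0]
force: [3.4, -5.3, -0.5]
gripper_width: 0.0005
gripper_force: 2.0
```

```bash
python3 - <<'E'
from h import *
a=camera('side')
cv2.imwrite('pics/p3.png',cv2.resize(a['frame'][120:245,230:370],None,fx=4,fy=4,interpolation=cv2.INTER_CUBIC)[:,:,::-1])
print([(d['rect'],d['score']) for d in find_in('side','roller')])
E
```

```text
[([384.9, 208.7, 13.8, 50.0], 0.65), ([283.4, 142.6, 11.5, 44.2], 0.55)]
```

View pics/p3.png

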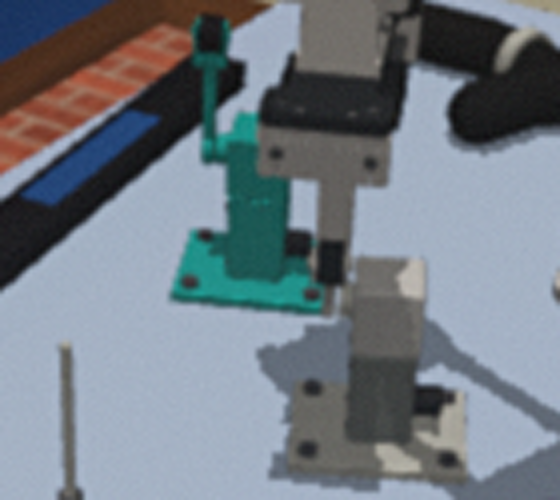

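The roller is now at side (312.5,185.5), about 0.78 rad, and was held for over a second. Retract and lift.

>>> {"api": "step_arm", "payload": {"increments": [{"translation": [0.001,0.008,0],"turn": [0,0,0]},{"translation": [0.002,0.016,0],"turn": [0,0,0]},{"translation": [0.003,0.024,0],"turn": [0,0,0]},{"translation": [0.004,0.032,0],"turn": [0,0,0]},{"translation": [0.005,0.04,0],"turn": [0,0,0]},{"translation": [0.006,0.05,0],"turn": [0,0,0]},{"translation": [0.008,0.065,0],"turn": [0,0,0]},{"translation": [0.01,0.08,0],"turn": [0,0,0]},{"translation": [0.012,0.095,0],"turn": [0,0,0]},{"translation": [0.012,0.1,-0.02],"turn": [0,0,0]},{"translation": [0.012,0.1,-0.06],"turn": [0,0,0]},{"translation": [0.012,0.1,-0.1],"turn": [0,0,0]},{"translation": [0.012,0.1,-0.14],"turn": [0,0,0]},{"translation": [0.012,0.1,-0.14],"turn": [0,0,0]},{"translation": [0.012,0.1,-0.14],"turn": [0,0,0]},{"translation": [0.012,0.1,-0.14],"turn": [0,0,0]},{"translation": [0.012,0.1,-0.14],"turn": [0,0,0]}]}}

```text
time: 8.9
position: [0.637, -0.2321, 0.2789]
eef_rot: [0.98, 0.2, -0.001, -0.001]
force: [-0.0, 0.0, 0.5]
gripper_width: 0.0006
gripper_force: 0.0
```

```bash
python3 - <<'E'
from h import *
a=camera('side');cv2.imwrite('pics/p4.png',a['frame'][:,:,::-1])
for q in('roller','rod_tip','oil_bottle'):print([(d['rect'],d['score']) for d in find_in('side',q)])
E
```

```text
[([386.0, 208.9, 17.3, 42.4], 0.72), ([284.4, 143.8, 6.2, 44.9], 0.45)]
[([247.8, 238.7, 1.9, 37.9], 0.66), ([313.9, 177.3, 8.1, 38.0], 0.51)]
[([205.1, 217.3, 37.7, 84.4], 0.83)]
```

View pics/p4.png

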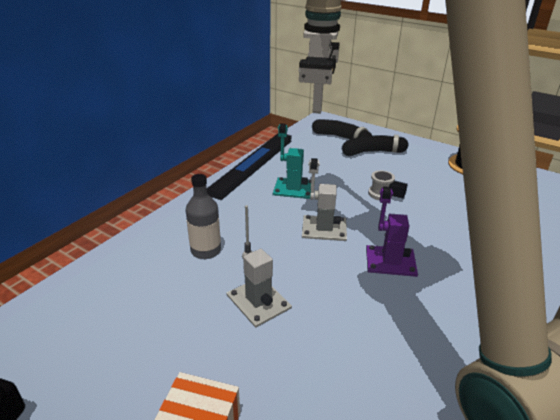

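The picture shows the roller upright again at (314,163). The rod (248,232) and bottle (204,217) have not moved, and the gripper is clear.

```bash
python3 -c "
from workcell import *
print(job_done())"
```

```text
the job is handed in; nothing more can be done
None
```

I pushed the grey switch's roller arm over to about 0.78 rad (45°) and held it past the trip angle for over a second; it sprang back upright, the rod and oil bottle did not move in the camera view, the gripper is clear, and the job is handed in (no verdict was returned).

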